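# Size a loose screw band on the taper gauge and file it

## Robot

A 6-joint arm with a two-finger parallel gripper is mounted at the origin on a cart in front of the work surface, level with it; the furniture and walls round the work are solid. World frame = base frame: x ahead of the robot, y to its left, z up, the work surface at z = 0. Lengths are in m, angles in rad, forces in N, time in s.
With the tool pointing down it reaches from about 0.35 to 0.975 m from the base axis. Payload 4.9 kg.
Tool frame: the origin (TCP) lies midway between the tips of the shut fingers; the grasp point (between the pads) lies 19 mm behind it; z points along the fingers, y is the line along which they close (so a half turn about z gives the same grasp; the last joint's range is limited). The gripper opens to 85 mm and grips with 20 to 120 N. Pads are 22 mm wide; open, the fingers measure 114 mm over their backs; the gripper's body (76 mm by 85 mm) begins 54 mm behind the grasp point. The pads swing forward as they close: fully open they stand 13 mm farther back than shut.
Start: joints at [-1.299, 0.053, 1.613, -0, 1.476, -0.119], TCP at [0.238, -0.578, 0.231] pointing down, gripper open.
Joint ranges: [-3.01, 3.01], [-1.01, 2.22], [0.06, 2.58], [-1.02, 4.17], [0.09, 2.62], [-3.14, 3.14]. Speed limits (rad/s): [2.57, 2.57, 3.14, 3.14, 3.14, 3.14].

## Interface

Orientations are given as a rotation vector (axis times angle).
In Python, from station import ctrl gives the robot as it stands.
- The arm moves only by the shell command python3 -m handwheel 'ROWS' [FORCE]. ROWS is JSON, a list of rows, each an object with "gripper": the gripper command: -1 is fully open, 1 is shut, values between are in proportion; "offset": the shift along the tool's x, y, z in mm, a list of three; "rotation": the turn, a rotation vector about the tool's x, y, z in rad, a list of three. A call has exactly 8 rows; each row is the pose to reach, as a shift and turn from the pose commanded when the call began, along the tool's axes at that moment; what a row does not reach only later rows make up. A row lasts 1/8 s, in which the tool goes at most 62.5 mm and 10.7 degrees, less where a joint would pass 70% of its speed; a pose out of reach is approached as far as the arm can. A call with a gripper value outside its range is refused whole. The fingers move at their own pace and stop on an object; FORCE is the grip in N (left out, the last holds). Time passes only in rows, so rows that repeat a pose let the fingers close, or fill a call up. It gives the time, the measured TCP pose, the force, the opening and the grip force at its end, in the units of the state.
- ctrl.get_obs(): the state, without advancing time (a new reading comes with each control period).
- ctrl.get_image(name): name is "side" or "top"; returns a dict with "image" (400x640x3 uint8, red, green, blue), "fovy" (degrees; the focal length in pixels is half the picture's height over the tangent of half this angle, whatever the lens; pixels are square), "cx", "cy" (the principal point, pixels), "xyz" and "attitude" of the camera in the world. Camera axes: x right, y up, looking along -z (the intrinsics and any distortion apply to the point x, -y, -z); pixel columns grow to the right and rows downward; lengths in m; the calibration is good to about 2 mm. A picture is of the moment at which its call begins. There is no depth.
- ctrl.finish_job(): hands the job in; it is judged then, once.
The state is a dict: "t": time; "q": joint angles; "dq": joint speeds; "effort": joint torques, N m; "tool_pos": TCP position; "tool_rot": TCP orientation; "contact_force": force on the tool from outside, world axes, zero at the start; "wrist_torque": the same for the moment, N m; "opening": finger opening in m; "grip_force": force on a finger pad.
Only numpy, scipy, OpenCV 4.12 (cv2) and the standard library are available. Lean on these libraries where they do the work, as an engineer would, in place of code of your own. Each camera call takes 0.05 s, during which the arm holds its last target. There are 200 camera calls.

## Task

Find the size of the screw band that lies on its own at the front right: slide it down the tapered sizing gauge, gently, until it is firmly home and level, and see at which coloured mark it stops. Then take it off and lay it flat in the enamel tin with the rim of that colour. Leave the other two bands lying by the tall red-capped jar, and do not shove the mug or the small jars.

Things in the scene. Friction and masses are not known exactly. Their poses are not given: they have to be found in the camera images.
- band_a: one of three steel screw bands of preserving jars: open ring 16 mm tall, wall 3 mm, bores of 46, 51 and 56 mm; the name does not tell which. 28 to 56 g. Origin: centre of its underside; z along its axis. Off the taper's axis it touches on one side and stops about 6 mm too high per mm; the sideways force then points to the axis. Home means level and pushed down with 5 to 10 N; over 14 N bends it
- band_b: one of three steel screw bands of preserving jars: open ring 16 mm tall, wall 3 mm, bores of 46, 51 and 56 mm; the name does not tell which. 28 to 56 g. Origin: centre of its underside; z along its axis. Off the taper's axis it touches on one side and stops about 6 mm too high per mm; the sideways force then points to the axis. Home means level and pushed down with 5 to 10 N; over 14 N bends it
- band_c: one of three steel screw bands of preserving jars: open ring 16 mm tall, wall 3 mm, bores of 46, 51 and 56 mm; the name does not tell which. 28 to 56 g. Origin: centre of its underside; z along its axis. Off the taper's axis it touches on one side and stops about 6 mm too high per mm; the sideways force then points to the axis. Home means level and pushed down with 5 to 10 N; over 14 N bends it
- gauge: foot of the sizing gauge, fixed: dark disc 96 mm across. Origin: centre of its underside. On it a smooth upright aluminium taper with three painted marks is clamped, 3 to 6 mm off the foot's centre. Flange 80 mm across, top at height 10 mm; taper 61.6 mm across at height 10 mm, narrowing by 1 mm in radius per 6.4 mm of height to 42.9 mm at 70 mm, rounded nose to 80 mm
- tin_teal: shallow square white enamel tin with teal (dark blue-green) rim and label, for bands that stop at the gauge's top mark: their lower edge, when home, is 58 mm above the table, at the upper edge of the 6 mm teal (dark blue-green) stripe (bore 46 mm). Tin 121 mm square over the rim, 32.5 mm tall, floor 3 mm, 110 mm square inside; fixed. Origin: centre of its underside. The tins change places
- tin_ochre: shallow square white enamel tin with ochre yellow rim and label, for bands that stop at the gauge's middle mark: their lower edge, when home, is 42 mm above the table, at the upper edge of the 6 mm ochre yellow stripe (bore 51 mm). Tin 121 mm square over the rim, 32.5 mm tall, floor 3 mm, 110 mm square inside; fixed. Origin: centre of its underside. The tins change places
- tin_brick: shallow square white enamel tin with brick red rim and label, for bands that stop at the gauge's lowest mark: their lower edge, when home, is 26 mm above the table, at the upper edge of the 6 mm brick red stripe (bore 56 mm). Tin 121 mm square over the rim, 32.5 mm tall, floor 3 mm, 110 mm square inside; fixed. Origin: centre of its underside. The tins change places
- preserve_jar: tall dark glass jar with a red cap, 81 mm across, 145 mm tall, at the back; two of the bands lie on the table within 110 mm of its axis, the third lies alone at the front right. Origin: centre of its underside
- mug: pink and white mug, 105 mm tall, 90 mm across, front left; origin: centre of its underside. Leave it alone
- jam_jar: glass jam jar with a white lid, 64 mm across, 87 mm tall, left; origin: centre of its underside. Leave it alone
- honey_jar: glass jar with a black lid, 65 mm across, 86 mm tall, right; origin: centre of its underside. Leave it alone
Mind the look-alikes: they are no part of the job. What is shaped like the band_c but brown or green is not meant.

How it is judged:
On the way:
1. the lone band is pressed home on the gauge: level, its lower edge at its own mark, its contact forces on the taper adding up to more than 6 N (((z of band_a in the frame of gauge between 0.0385 and 0.0455 m and horizontal distance between band_a and gauge below 0.01 m and angle between band_a's own z axis and vertical below 0.07 rad and contact force between band_a and gauge above 6 N) or (z of band_b in the frame of gauge between 0.0225 and 0.0295 m and horizontal distance between band_b and gauge below 0.01 m and angle between band_b's own z axis and vertical below 0.07 rad and contact force between band_b and gauge above 6 N) or (z of band_c in the frame of gauge between 0.0545 and 0.0615 m and horizontal distance between band_c and gauge below 0.01 m and angle between band_c's own z axis and vertical below 0.07 rad and contact force between band_c and gauge above 6 N))), for 0.25 s.
At the end, for the whole second after the job is handed in: The lone band lies flat (within 0.1 rad) and at rest on the floor of the tin whose rim has the colour of the mark it stopped at, its centre within 34 mm of the tin's centre; the other two bands are still within 130 mm of the red-capped jar, and the mug and the two small jars have not moved by 20 mm (((horizontal distance between band_a and tin_ochre below 0.034 m and z of band_a in the frame of tin_ochre below 0.008 m and angle between band_a's own z axis and vertical below 0.1 rad and linear speed of band_a below 0.02 m/s and horizontal distance between each of band_b, band_c and preserve_jar below 0.13 m) or (horizontal distance between band_b and tin_brick below 0.034 m and z of band_b in the frame of tin_brick below 0.008 m and angle between band_b's own z axis and vertical below 0.1 rad and linear speed of band_b below 0.02 m/s and horizontal distance between each of band_a, band_c and preserve_jar below 0.13 m) or (horizontal distance between band_c and tin_teal below 0.034 m and z of band_c in the frame of tin_teal below 0.008 m and angle between band_c's own z axis and vertical below 0.1 rad and linear speed of band_c below 0.02 m/s and horizontal distance between each of band_a, band_b and preserve_jar below 0.13 m)) and distance of each of mug, jam_jar, honey_jar from where it was at the start of the episode below 0.02 m); the robot touches nothing.
It fails at once if a band is forced on the gauge: its contact forces on the taper add up to more than 25 N (about 14 N of push) (contact force between any of band_a, band_b, band_c and gauge above 25 N).
It fails at once if one of the two bands by the red-capped jar is taken away (more than 130 mm from the jar) (not (horizontal distance between each of band_a, band_b and preserve_jar below 0.13 m or horizontal distance between each of band_a, band_c and preserve_jar below 0.13 m or horizontal distance between each of band_b, band_c and preserve_jar below 0.13 m)).
It fails at once if the mug or a small jar is shoved by more than 20 mm (distance of any of mug, jam_jar, honey_jar from where it was at the start of the episode above 0.02 m).
It fails at once if the robot itself bumps the gauge or the red-capped jar with more than 15 N (contact force between any of the arm, the fingers and gauge above 15 N or contact force between any of the arm, the fingers and preserve_jar above 15 N).
It also fails if it takes over 51 s, if anything falls off the work surface, if the arm or the gripper's body presses on something with over 40 N, if the wrist force passes 120 N, or if a joint passes its speed limit or range.

## Working session

There is one attempt and no reset: what is moved stays moved. The work goes in short steps, Python scripts to look and compute and a shell command to move; the robot and the scene stay as the last step left them, time stands still between calls to the robot, and variables do not carry over. Pictures are saved under pics/ and viewed, at most 10 in all, crops included, and the job is handed in when it is done.

```bash
ls; mkdir -p pics; python3 - <<'E'
from station import ctrl
import cv2
for n in("top","side"):
    d=ctrl.get_image(n); cv2.imwrite(f"pics/{n}0.png",d["image"][:,:,::-1])
    print(n,{k:v for k,v in d.items() if k!="image"})
print(ctrl.get_obs())
E
```

```text
pics
top {'fovy': 56.73573842017971, 'cx': 315.4060314667983, 'cy': 198.4730746090947, 'xyz': array([ 0.41698718, -0.00166961,  1.27521779]), 'attitude': array([ 0.0505323 , -0.05813902, -1.55201503])}
side {'fovy': 53.47521354586067, 'cx': 318.5767382394052, 'cy': 201.31228089491583, 'xyz': array([ 0.61067501, -0.95529548,  0.59726076]), 'attitude': array([1.05240066, 0.04937982, 0.09994538])}
{'t': 0.1, 'q': array([-1.29899362e+00,  5.32997473e-02,  1.61416135e+00, -2.14440495e-06,
        1.47603614e+00, -1.18992480e-01]), 'dq': array([-0.00067947, -0.00045617, -0.0024192 ,  0.00202274,  0.00032189,
        0.00163443]), 'effort': array([ 2.77374471e-05, -3.94901204e+01, -3.71364069e+01, -2.51334143e-05,
        3.88001004e-03,  2.69553681e-05]), 'tool_pos': array([ 0.2379259 , -0.57731891,  0.23017767]), 'tool_rot': array([-3.07994708e+00, -6.09592513e-01,  2.31563193e-04]), 'contact_force': array([ 0.17698005,  0.65839369, -0.78667257]), 'wrist_torque': array([-0.02643098, -0.01775008,  0.01897043]), 'grip_force': 0.0, 'opening': 0.08564823212502638}
```

View pics/top0.png

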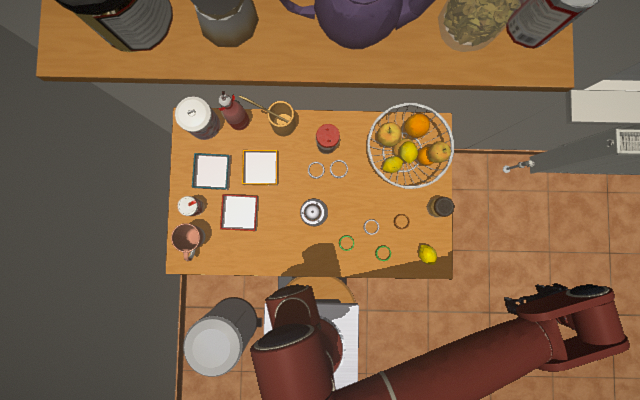

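View pics/side0.png

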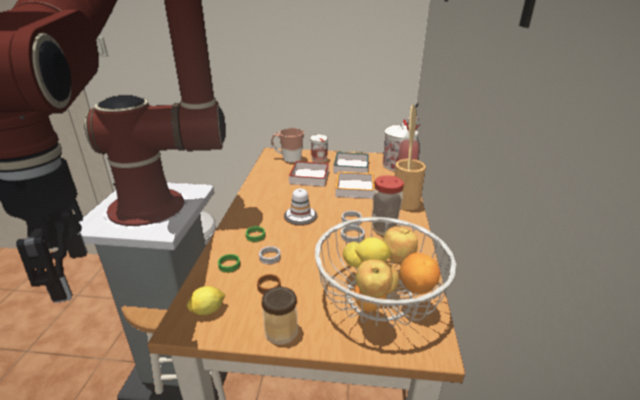

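The top view shows the lone steel band at (371,227); the look-alikes are green rings at (346,242) and (383,253) and a brown ring at (401,221). The two steel bands at (316,170) and (339,169) lie by the red-capped jar at (327,138). (371,227) fits because it is steel-grey and alone at the front right. The gauge is at (314,212), and the tins are teal (211,171), ochre (261,167) and brick (240,212). I'll confirm the band in one enlarged crop.

```bash
cat > h.py <<'E'
import numpy as np, cv2
from scipy.spatial.transform import Rotation as R
from station import ctrl
def cam(n):
    d=ctrl.get_image(n); d["f"]=d["image"].shape[0]/2/np.tan(np.radians(d["fovy"])/2)
    d["M"]=R.from_rotvec(d["attitude"]).as_matrix(); return d
def toz(d,u,v,z):
    r=d["M"]@np.array([(u-d["cx"])/d["f"],-(v-d["cy"])/d["f"],-1]); p=d["xyz"]
    return p+r*(z-p[2])/r[2]
def pix(d,P):
    c=d["M"].T@(np.asarray(P)-d["xyz"]); return d["cx"]+d["f"]*c[0]/-c[2], d["cy"]-d["f"]*c[1]/-c[2]
E
python3 - <<'E'
from h import *
d=cam("top"); s=cam("side")
a=d["image"][195:270,290:420]; b=s["image"][180:280,200:340]
A=cv2.resize(a,None,fx=5,fy=5,interpolation=cv2.INTER_CUBIC)[:,:,::-1]
cv2.imwrite("pics/c1.png",A)
cv2.imwrite("pics/c2.png",cv2.resize(b,None,fx=5,fy=5,interpolation=cv2.INTER_CUBIC)[:,:,::-1])
for n,u,v,z in [("band",371,227,.008),("gaugenose",314,211,.08),("teal",211,171,.03),("ochre",261,167,.03),("brick",240,212,.03),("jar",327.5,135,.145),("b1",316,170,.008),("b2",339,169,.008),("green1",346,242,.01),("green2",383,253,.01),("brown",401,221,.01)]:
    print(n,toz(d,u,v,z).round(4))
print("side band",toz(s,270,255,.008), "gaugenose", toz(s,300,191,.08))
E
```

```text
band [ 0.4109 -0.1986  0.008 ]
gaugenose [ 0.4595 -0.0029  0.08  ]
teal [0.5902 0.3478 0.03  ]
ochre [0.607  0.1792 0.03  ]
brick [0.4534 0.2454 0.03  ]
jar [ 0.6932 -0.0404  0.145 ]
b1 [ 0.6035 -0.0073  0.008 ]
b2 [ 0.6085 -0.0866  0.008 ]
green1 [ 0.3586 -0.1136  0.01  ]
green2 [ 0.3237 -0.2397  0.01  ]
brown [ 0.4332 -0.3006  0.01  ]
side band [ 0.4163407  -0.20106245  0.008     ] gaugenose [ 0.4612138  -0.00079269  0.08      ]
```

View pics/c1.png

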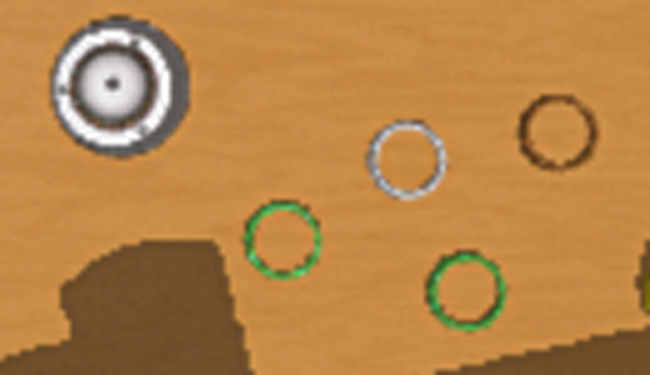

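View pics/c2.png

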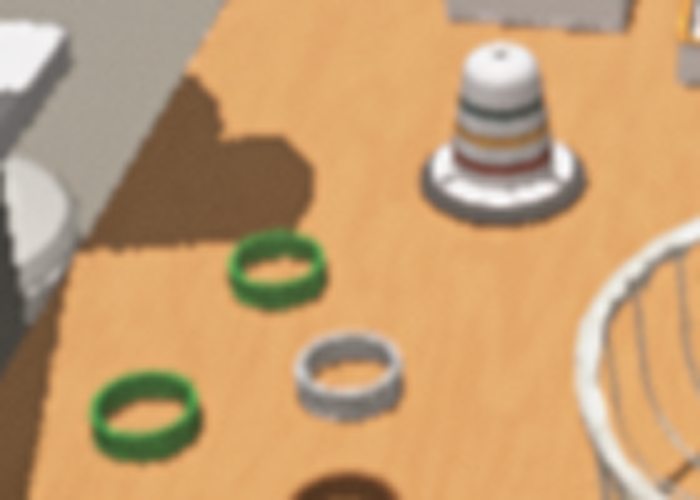

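The crops confirm it: the bare steel ring at top crop (407,160), or pixel (371,227), is the lone band, and the others are green and brown. The gauge nose tip is at top pixel (312,211) and side pixel (300,191).

```bash
cat >> h.py <<'E'
def go(P,line=None,pos=None,rot=None):
    o=ctrl.get_obs(); r=R.from_rotvec(o["tool_rot"] if rot is None else rot)
    p=np.array(o["tool_pos"] if pos is None else pos); y=r.apply([0,1,0]); z=r.apply([0,0,1])
    a=np.degrees(np.arctan2(y[1],y[0]))
    print("offset mm",(r.inv().apply(np.array(P)-p)*1000).round(1),"line deg",round(a,1),"toolz",z.round(3), end=" ")
    if line is not None:
        d=(line-a+90)%180-90; print("turn tool z rad",round(-np.radians(d),3))
    print()
E
python3 - <<'E'
from h import *
d=cam("top"); s=cam("side")
b=[toz(d,371.3,227.0,.016),toz(s,270,252,.016)]; g=[toz(d,312.2,211.3,.08),toz(s,300,191,.08)]
print(b,g); B=(b[0]+b[1])/2
print("B",B,"G",(g[0]+g[1])/2,"jar",toz(d,442,206,.05))
go([B[0],B[1],.10],78); go([B[0],B[1],.003],78)
E
```

```text
[array([ 0.41098286, -0.19833666,  0.016     ]), array([ 0.41647986, -0.19969274,  0.016     ])] [array([0.45839199, 0.00287096, 0.08      ]), array([ 0.4612138 , -0.00079269,  0.08      ])]
B [ 0.41373136 -0.1990147   0.016     ] G [0.4598029  0.00103914 0.08      ] jar [ 0.48480475 -0.42721435  0.05      ]
offset mm [ 306.7 -283.1  131.1] line deg -67.6 toolz [-0.     0.001 -1.   ] turn tool z rad 0.6

offset mm [ 306.7 -283.   228.1] line deg -67.6 toolz [-0.     0.001 -1.   ] turn tool z rad 0.6
```

```bash
python3 -m handwheel '[{"gripper":-1,"offset":[46,-42,0],"rotation":[0,0,0.1]},{"gripper":-1,"offset":[92,-85,0],"rotation":[0,0,0.2]},{"gripper":-1,"offset":[138,-127,20],"rotation":[0,0,0.3]},{"gripper":-1,"offset":[184,-170,40],"rotation":[0,0,0.4]},{"gripper":-1,"offset":[230,-212,70],"rotation":[0,0,0.5]},{"gripper":-1,"offset":[270,-250,100],"rotation":[0,0,0.6]},{"gripper":-1,"offset":[300,-277,130],"rotation":[0,0,0.6]},{"gripper":-1,"offset":[307,-283,150],"rotation":[0,0,0.6]}]' 40
python3 - <<'E'
from h import *
d=cam("top"); s=cam("side")
B=[.4137,-.1990]
go([B[0],B[1],.003],78)
a=d["image"][185:265,310:430]; b=s["image"][190:290,210:330]
z=lambda a:cv2.resize(a,(600,int(600*a.shape[0]/a.shape[1])),interpolation=cv2.INTER_CUBIC)
cv2.imwrite("pics/c3.png",cv2.resize(np.vstack([z(a),z(b)])[:,:,::-1],None,fx=.66,fy=.66))
E
```

```text
t: 1.3
tool_pos: [0.414, -0.1961, 0.0793]
tool_rot: [-3.124, 0.322, 0.003]
contact_force: [-0.5, -0.8, 0.9]
opening: 0.0855
grip_force: 0.0
offset mm [ 1.9  2.2 75.4] line deg -101.8 toolz [-0.005  0.003 -1.   ] turn tool z rad 0.003
```

View pics/c3.png

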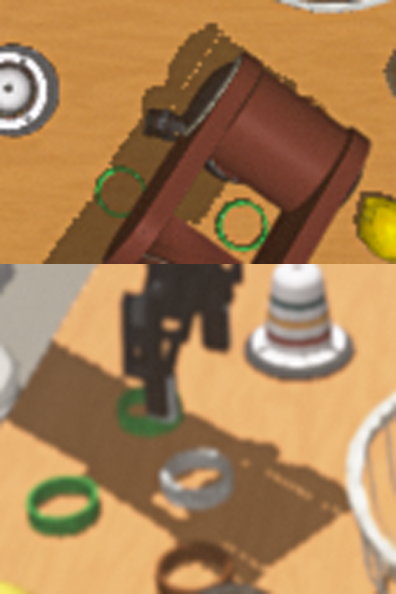

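```bash
python3 -m handwheel '[{"gripper":-1,"offset":[2,2,40],"rotation":[0,0,0]},{"gripper":-1,"offset":[2,2,70],"rotation":[0,0,0]},{"gripper":-1,"offset":[2,2,78],"rotation":[0,0,0]},{"gripper":0.1,"offset":[2,2,78],"rotation":[0,0,0]},{"gripper":0.1,"offset":[2,2,78],"rotation":[0,0,0]},{"gripper":0.1,"offset":[2,2,78],"rotation":[0,0,0]},{"gripper":0.1,"offset":[2,2,78],"rotation":[0,0,0]},{"gripper":0.1,"offset":[2,2,78],"rotation":[0,0,0]}]' 40
```

```text
t: 2.4
tool_pos: [0.4172, -0.2029, 0.0055]
tool_rot: [3.122, -0.328, 0.005]
contact_force: [-0.7, -0.1, 6.7]
opening: 0.0499
grip_force: 42.0
```

```bash
python3 - <<'E'
from h import *
go([.4172,-.2029,.13]); go([.46,-.0,.13])
E
```

```text
offset mm [   0.5    0.3 -124.5] line deg -102.0 toolz [ 0.003 -0.003 -1.   ] 
offset mm [ 2.000e-01 -2.071e+02 -1.249e+02] line deg -102.0 toolz [ 0.003 -0.003 -1.   ]
```

```bash
python3 -m handwheel '[{"gripper":0.1,"offset":[0,0,-30],"rotation":[0,0,0]},{"gripper":0.1,"offset":[0,0,-75],"rotation":[0,0,0]},{"gripper":0.1,"offset":[0,0,-125],"rotation":[0,0,0]},{"gripper":0.1,"offset":[0,-50,-125],"rotation":[0,0,0]},{"gripper":0.1,"offset":[0,-100,-125],"rotation":[0,0,0]},{"gripper":0.1,"offset":[0,-150,-125],"rotation":[0,0,0]},{"gripper":0.1,"offset":[0,-190,-125],"rotation":[0,0,0]},{"gripper":0.1,"offset":[0,-207,-125],"rotation":[0,0,0]}]' 40
python3 - <<'E'
from h import *
s=cam("side"); d=cam("top"); o=ctrl.get_obs(); print(o["tool_pos"],o["contact_force"],o["opening"],o["grip_force"])
print("tcp pix",pix(s,o["tool_pos"]),pix(d,o["tool_pos"]))
b=s["image"][130:230,240:360]
cv2.imwrite("pics/c4.png",cv2.resize(b,None,fx=6,fy=6,interpolation=cv2.INTER_CUBIC)[:,:,::-1])
E
```

```text
t: 3.4
tool_pos: [0.4589, 0.0028, 0.1288]
tool_rot: [-3.125, 0.324, -0.002]
contact_force: [0.3, 0.6, -0.4]
opening: 0.0506
grip_force: 42.0
[0.4588387  0.0022567  0.12873234] [ 0.61471045 -0.90181971 -0.51891655] 0.050164937307035085 41.99955097865313
tcp pix (np.float64(299.00727863931337), np.float64(174.523063219689)) (np.float64(312.35137013005937), np.float64(210.61298379930696))
```

View pics/c4.png

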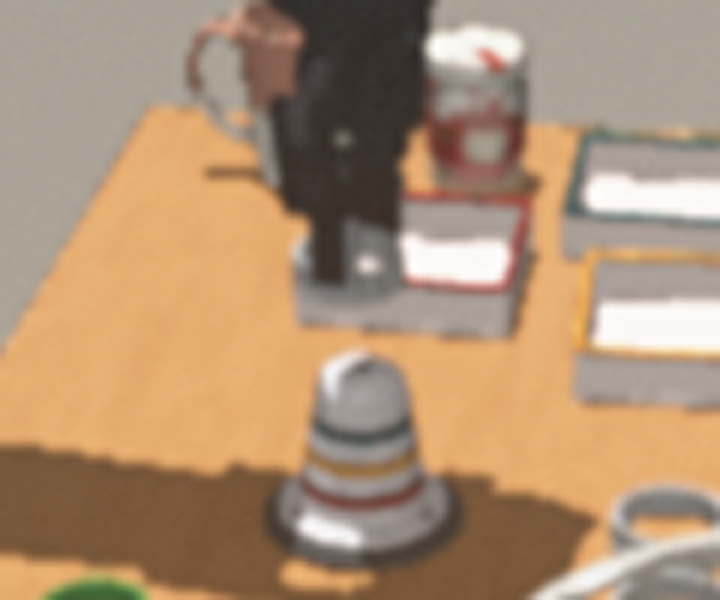

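The band is held level at crop (350,260), pixel (298,173), almost over the nose at (299.5,189.5). I'll lower it carefully.

```bash
python3 -m handwheel '[{"gripper":0.1,"offset":[0,0,20],"rotation":[0,0,0]},{"gripper":0.1,"offset":[0,0,34],"rotation":[0,0,0]},{"gripper":0.1,"offset":[0,0,42],"rotation":[0,0,0]},{"gripper":0.1,"offset":[0,0,46],"rotation":[0,0,0]},{"gripper":0.1,"offset":[0,0,49],"rotation":[0,0,0]},{"gripper":0.1,"offset":[0,0,51],"rotation":[0,0,0]},{"gripper":0.1,"offset":[0,0,52],"rotation":[0,0,0]},{"gripper":0.1,"offset":[0,0,52],"rotation":[0,0,0]}]' 40
```

```text
t: 4.5
tool_pos: [0.4598, 0.0009, 0.0772]
tool_rot: [-3.124, 0.328, -0.004]
contact_force: [2.1, 1.4, 2.5]
opening: 0.0501
grip_force: 42.3
```

```bash
python3 -m handwheel '[{"gripper":0.1,"offset":[0.8,-0.8,0],"rotation":[0,0,0]},{"gripper":0.1,"offset":[1.5,-1.5,0],"rotation":[0,0,0]},{"gripper":0.1,"offset":[1.5,-1.5,1],"rotation":[0,0,0]},{"gripper":0.1,"offset":[1.5,-1.5,2],"rotation":[0,0,0]},{"gripper":0.1,"offset":[1.5,-1.5,3],"rotation":[0,0,0]},{"gripper":0.1,"offset":[1.5,-1.5,4],"rotation":[0,0,0]},{"gripper":0.1,"offset":[1.5,-1.5,4],"rotation":[0,0,0]},{"gripper":0.1,"offset":[1.5,-1.5,4],"rotation":[0,0,0]}]' 40
```

```text
t: 5.5
tool_pos: [0.4607, 0.002, 0.0724]
tool_rot: [-3.124, 0.328, -0.001]
contact_force: [4.9, 2.1, 1.2]
opening: 0.0501
grip_force: 42.2
```

```bash
python3 -m handwheel '[{"gripper":0.1,"offset":[0.8,-0.5,0],"rotation":[0,0,0]},{"gripper":0.1,"offset":[1.6,-1,0],"rotation":[0,0,0]},{"gripper":0.1,"offset":[1.6,-1,0],"rotation":[0,0,0]},{"gripper":0.1,"offset":[1.6,-1,1],"rotation":[0,0,0]},{"gripper":0.1,"offset":[1.6,-1,2],"rotation":[0,0,0]},{"gripper":0.1,"offset":[1.6,-1,3],"rotation":[0,0,0]},{"gripper":0.1,"offset":[1.6,-1,3],"rotation":[0,0,0]},{"gripper":0.1,"offset":[1.6,-1,3],"rotation":[0,0,0]}]' 40
```

```text
t: 6.5
tool_pos: [0.4621, 0.0026, 0.0692]
tool_rot: [3.124, -0.328, -0.0]
contact_force: [1.1, -0.2, -0.6]
opening: 0.0501
grip_force: 42.0
```

```bash
python3 -m handwheel '[{"gripper":0.1,"offset":[0.3,0,1],"rotation":[0,0,0]},{"gripper":0.1,"offset":[0.3,0,2],"rotation":[0,0,0]},{"gripper":0.1,"offset":[0.3,0,3],"rotation":[0,0,0]},{"gripper":0.1,"offset":[0.3,0,4],"rotation":[0,0,0]},{"gripper":0.1,"offset":[0.3,0,4.5],"rotation":[0,0,0]},{"gripper":0.1,"offset":[0.3,0,5],"rotation":[0,0,0]},{"gripper":0.1,"offset":[0.3,0,5],"rotation":[0,0,0]},{"gripper":0.1,"offset":[0.3,0,5],"rotation":[0,0,0]}]' 40
```

```text
t: 7.5
tool_pos: [0.4628, 0.0025, 0.0646]
tool_rot: [3.124, -0.328, 0.001]
contact_force: [0.9, -2.2, 3.0]
opening: 0.0503
grip_force: 42.3
```

```bash
python3 -m handwheel '[{"gripper":0.1,"offset":[0.3,0.8,0],"rotation":[0,0,0]},{"gripper":0.1,"offset":[0.3,0.8,0],"rotation":[0,0,0]},{"gripper":0.1,"offset":[0.3,0.8,0.5],"rotation":[0,0,0]},{"gripper":0.1,"offset":[0.3,0.8,1],"rotation":[0,0,0]},{"gripper":0.1,"offset":[0.3,0.8,1.5],"rotation":[0,0,0]},{"gripper":0.1,"offset":[0.3,0.8,2],"rotation":[0,0,0]},{"gripper":0.1,"offset":[0.3,0.8,2],"rotation":[0,0,0]},{"gripper":0.1,"offset":[0.3,0.8,2],"rotation":[0,0,0]}]' 40
```

```text
t: 8.5
tool_pos: [0.4633, 0.002, 0.0633]
tool_rot: [-3.124, 0.328, -0.001]
contact_force: [0.9, 0.9, 6.8]
opening: 0.0501
grip_force: 42.8
```

```bash
python3 -m handwheel '[{"gripper":0.1,"offset":[0.1,-0.1,0.5],"rotation":[0,0,0]},{"gripper":0.1,"offset":[0.1,-0.1,0.5],"rotation":[0,0,0]},{"gripper":0.1,"offset":[0.1,-0.1,0.5],"rotation":[0,0,0]},{"gripper":0.1,"offset":[0.1,-0.1,0.5],"rotation":[0,0,0]},{"gripper":0.1,"offset":[0.1,-0.1,0.5],"rotation":[0,0,0]},{"gripper":0.1,"offset":[0.1,-0.1,0.5],"rotation":[0,0,0]},{"gripper":0.1,"offset":[0.1,-0.1,0.5],"rotation":[0,0,0]},{"gripper":0.1,"offset":[0.1,-0.1,0.5],"rotation":[0,0,0]}]' 40
python3 - <<'E'
from h import *
F=[]
for i in range(3):
    s=cam("side"); o=ctrl.get_obs(); F.append(o["contact_force"])
print(np.mean(F,0),o["tool_pos"])
for z in(.026,.042,.058): print(z,pix(s,[.462,.001-.026,z]))
b=s["image"][150:230,250:350]
cv2.imwrite("pics/c5.png",cv2.resize(b,None,fx=7,fy=7,interpolation=cv2.INTER_CUBIC)[:,:,::-1])
E
```

```text
t: 9.5
tool_pos: [0.4634, 0.002, 0.0631]
tool_rot: [-3.124, 0.328, -0.002]
contact_force: [-0.3, 1.6, 8.4]
opening: 0.0503
grip_force: 42.9
[-0.15899255  1.90450107  9.54854448] [0.46344681 0.00199326 0.06312674]
0.026 (np.float64(299.3129798002249), np.float64(212.29785771298074))
0.042 (np.float64(299.2151692264057), np.float64(207.32370595791826))
0.058 (np.float64(299.1159299362259), np.float64(202.27689690503203))
```

View pics/c5.png

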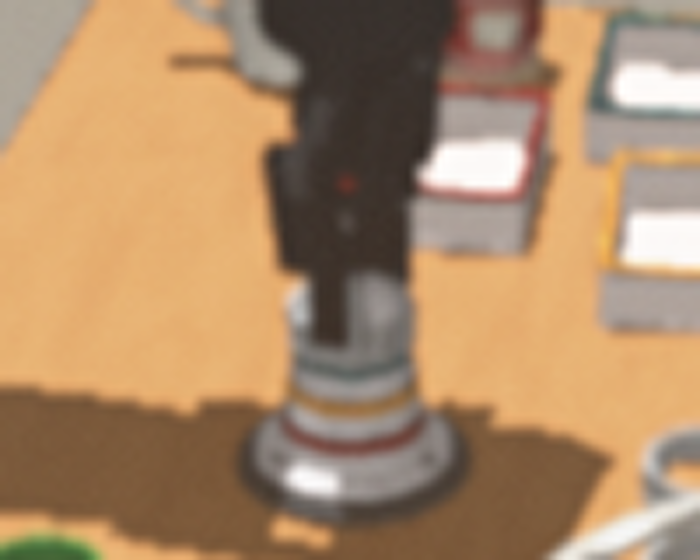

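The band's lower edge sits at the upper edge of the teal stripe (crop (350,362)). It is level, with about 9 N of steady push and little sideways force, and its 50 mm opening fits the 46 mm bore. So it goes in the teal tin.

```bash
python3 -m handwheel '[{"gripper":0.1,"offset":[0,0,-10],"rotation":[0,0,0]},{"gripper":0.1,"offset":[0,0,-25],"rotation":[0,0,0]},{"gripper":0.1,"offset":[0,0,-45],"rotation":[0,0,0]},{"gripper":0.1,"offset":[0,0,-70],"rotation":[0,0,0]},{"gripper":0.1,"offset":[0,0,-85],"rotation":[0,0,0.12]},{"gripper":0.1,"offset":[0,0,-85],"rotation":[0,0,0.26]},{"gripper":0.1,"offset":[0,0,-85],"rotation":[0,0,0.4]},{"gripper":0.1,"offset":[0,0,-85],"rotation":[0,0,0.55]}]' 40
python3 - <<'E'
from h import *
d=cam("top"); o=ctrl.get_obs(); print(o["tool_pos"],o["opening"])
T=toz(d,211,171,.03); print(T); go([T[0],T[1],.14],45)
b=d["image"][140:225,160:285]
cv2.imwrite("pics/c6.png",cv2.resize(b,None,fx=6,fy=6,interpolation=cv2.INTER_CUBIC)[:,:,::-1])
E
```

```text
t: 10.65
tool_pos: [0.4619, 0.0017, 0.1469]
tool_rot: [2.914, -1.171, -0.003]
contact_force: [0.5, -0.1, -0.5]
opening: 0.0501
grip_force: 42.6
[0.46189778 0.00176118 0.14683284] 0.05011042157865274
[0.59021043 0.34779986 0.03      ]
offset mm [-147.8 -338.2    6.5] line deg -134.0 toolz [-0.002 -0.    -1.   ] turn tool z rad 0.018
```

View pics/c6.png

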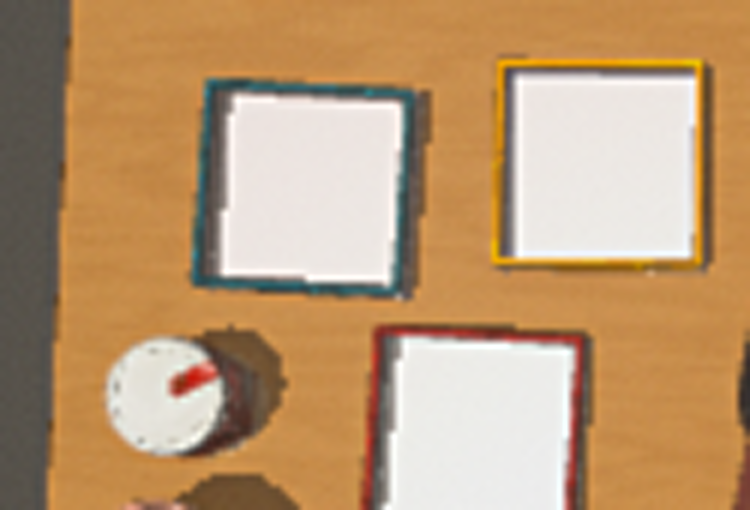

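The teal rim runs from crop (200,85) to (412,292), with its centre at (302,188), pixel (209.9,170.9).

```bash
python3 -m handwheel '[{"gripper":0.1,"offset":[-20,-45,0],"rotation":[0,0,0]},{"gripper":0.1,"offset":[-43,-98,0],"rotation":[0,0,0]},{"gripper":0.1,"offset":[-66,-151,0],"rotation":[0,0,0]},{"gripper":0.1,"offset":[-89,-204,0],"rotation":[0,0,0]},{"gripper":0.1,"offset":[-112,-257,0],"rotation":[0,0,0]},{"gripper":0.1,"offset":[-135,-307,0],"rotation":[0,0,0]},{"gripper":0.1,"offset":[-150,-341,20],"rotation":[0,0,0]},{"gripper":0.1,"offset":[-150,-341,50],"rotation":[0,0,0]}]' 40
python3 - <<'E'
from h import *
go([.5902,.3515,.011])
E
```

```text
t: 11.7
tool_pos: [0.5895, 0.3551, 0.0977]
tool_rot: [-2.92, 1.156, -0.002]
contact_force: [0.7, -1.0, -1.2]
opening: 0.0503
grip_force: 42.6
offset mm [ 2.9  2.3 86.7] line deg -133.2 toolz [ 0.002  0.001 -1.   ]
```

```bash
python3 -m handwheel '[{"gripper":0.1,"offset":[2,2,40],"rotation":[0,0,0]},{"gripper":0.1,"offset":[2,2,65],"rotation":[0,0,0]},{"gripper":0.1,"offset":[2,2,78],"rotation":[0,0,0]},{"gripper":0.1,"offset":[2,2,84],"rotation":[0,0,0]},{"gripper":0.1,"offset":[2,2,88],"rotation":[0,0,0]},{"gripper":0.1,"offset":[2,2,88],"rotation":[0,0,0]},{"gripper":0.1,"offset":[2,2,88],"rotation":[0,0,0]},{"gripper":0.1,"offset":[2,2,88],"rotation":[0,0,0]}]' 40
```

```text
t: 12.7
tool_pos: [0.5891, 0.3498, 0.0095]
tool_rot: [-2.917, 1.164, -0.001]
contact_force: [0.1, -0.5, 0.0]
opening: 0.05
grip_force: 42.6
```

```bash
python3 -m handwheel '[{"gripper":-0.3,"offset":[0,0,0],"rotation":[0,0,0]},{"gripper":-0.5,"offset":[0,0,0],"rotation":[0,0,0]},{"gripper":-0.6,"offset":[0,0,0],"rotation":[0,0,0]},{"gripper":-0.6,"offset":[0,0,0],"rotation":[0,0,0]},{"gripper":-0.6,"offset":[0,0,-10],"rotation":[0,0,0]},{"gripper":-0.6,"offset":[0,0,-35],"rotation":[0,0,0]},{"gripper":-0.6,"offset":[0,0,-80],"rotation":[0,0,0]},{"gripper":-0.6,"offset":[0,0,-130],"rotation":[0,0,0]}]' 40
python3 -m handwheel '[{"gripper":-0.6,"offset":[20,40,-30],"rotation":[0,0,0]},{"gripper":-0.6,"offset":[40,85,-60],"rotation":[0,0,0]},{"gripper":-0.6,"offset":[60,135,-60],"rotation":[0,0,0]},{"gripper":-0.6,"offset":[80,180,-60],"rotation":[0,0,0]},{"gripper":-0.6,"offset":[100,225,-60],"rotation":[0,0,0]},{"gripper":-0.6,"offset":[100,225,-60],"rotation":[0,0,0]},{"gripper":-0.6,"offset":[100,225,-60],"rotation":[0,0,0]},{"gripper":-0.6,"offset":[100,225,-60],"rotation":[0,0,0]}]'
python3 - <<'E'
from h import *
d=cam("top"); s=cam("side")
z=lambda a,f:cv2.resize(a,f,interpolation=cv2.INTER_CUBIC)
cv2.imwrite("pics/c7.png",np.vstack([z(d["image"][120:240,160:360],(500,300)),z(s["image"][120:210,270:420],(500,300))])[:,:,::-1])
E
```

```text
t: 13.7
tool_pos: [0.5883, 0.3494, 0.14]
tool_rot: [2.917, -1.164, -0.001]
contact_force: [0.3, 0.8, -0.3]
opening: 0.0683
grip_force: 0.0
t: 14.7
tool_pos: [0.5068, 0.1184, 0.1992]
tool_rot: [-2.918, 1.162, -0.001]
contact_force: [0.2, 0.0, 0.7]
opening: 0.0681
grip_force: 0.0
```

View pics/c7.png

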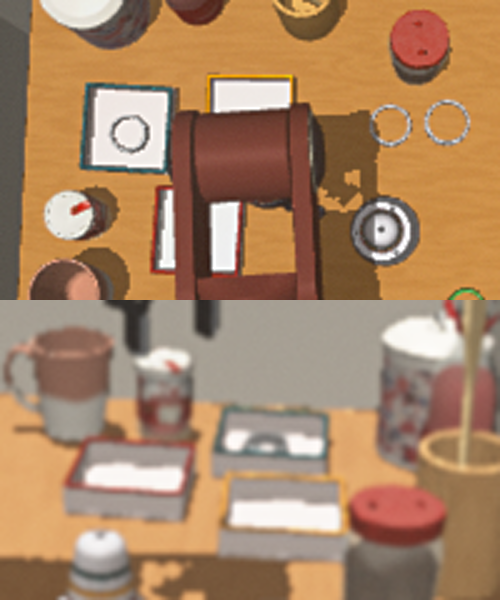

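The band lies flat in the teal tin: ring at (130,134), tin centre at (128,127), so about 10 mm off. The other two bands are still by the red-capped jar.

```bash
python3 -c "
from station import ctrl
print(ctrl.finish_job())"
```

```text
the job is handed in; nothing more can be done
None
```

The lone band stopped at the gauge's teal (top) mark, so its bore is 46 mm; it now lies flat in the teal-rimmed tin and the job is handed in, though the hand-in returned no verdict.

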